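# Load two conical spring washers on an anti-vibration foot

## Robot

A 7-joint arm with a two-finger parallel gripper is mounted at the origin on a cart in front of the work surface, level with it; the furniture and walls round the work are solid. World frame = base frame: x ahead of the robot, y to its left, z up, the work surface at z = 0. Lengths are in m, angles in rad, forces in N, time in s.
With the tool pointing down it reaches from about 0.425 to 0.925 m from the base axis. Payload 6.8 kg.
Tool frame: the origin (TCP) lies midway between the tips of the shut fingers; the grasp point (between the pads) lies 19 mm behind it; x points along the fingers, y is the direction in which the jaws open and shut, and the axes are right-handed (so a half turn about x gives the same grasp; the last joint's range is limited). The gripper opens to 85 mm and grips with 20 to 120 N. Pads are 22 mm wide; open, the fingers measure 114 mm over their backs; the gripper's body (76 mm by 85 mm) begins 54 mm behind the grasp point. The pads swing forward as they close: fully open they stand 13 mm farther back than shut.
Start: joints at [-0.108, 0.477, 0.022, 1.555, -0.011, 1.109, -0.083], TCP at [0.675, 0, 0.231] pointing down, gripper open.
Joint ranges: [-2.96, 2.96], [-0.34, 2.1], [-1.41, 1.46], [0.24, 2.44], [-1.37, 4.51], [0.17, 1.92], [-2.96, 2.96]. Speed limits (rad/s): [2.39, 2.39, 3.14, 3.14, 3.14, 3.14, 3.14].

## Interface

Orientations are given as a rotation vector (axis times angle).
In Python, from bench import r, viewer, nets gives the robot as it stands.
- The arm moves only by the shell command python3 -m pendant 'ROWS' [FORCE]. ROWS is JSON, one flat list of numbers, 5 for each row, row after row: the finger opening in mm, from 0 to 85.4, then the shift along the tool's x, y, z in mm, then the turn about the tool's x in rad. A call has 1 to 20 rows; each row shifts and turns the commanded pose from where the row before left it, along the tool's axes as they then stand; what a row does not reach is not made up. A row lasts 1/8 s, in which the tool goes at most 62.5 mm and 10.7 degrees, less where a joint would pass 70% of its speed; a pose out of reach is approached as far as the arm can. A call with a gripper value outside its range is refused whole. The fingers move at their own pace and stop on an object; FORCE is the grip in N (left out, the last holds). Time passes only in rows, so rows that do not move let the fingers close. It gives the time, the measured TCP pose, the force and the opening at its end, in the units of the state.
- r.get_obs(): the state, without advancing time (a new reading comes with each control period).
- viewer.grab_frame(name): name is "scene" or "side" or "wrist"; returns (picture, depth): 420x560x3 uint8, red, green, blue; 420x560 float32, m along the optical axis (not along the pixel's ray), 0 where there is no reading.
- viewer.calibration(name): a dict with "mtx" (3x3 intrinsics, pixels), "world_to_cam" (4x4, takes a point from world to camera coordinates). Camera axes: x right, y up, looking along -z (the intrinsics and any distortion apply to the point x, -y, -z); pixel columns grow to the right and rows downward; lengths in m; the calibration is good to about 2 mm. A picture is of the moment at which its call begins: read the wrist's pose just before it. calibration takes no time and is no camera call; for the wrist camera it gives the pose at the moment of the call.
- r.hand_in(): hands the job in, once; it reports no verdict.
Trained networks look in the newest picture that a camera, given by its name, has taken for a name from the list of things; names that differ only in an ending like _2 or _b are one class to them, and where a whole thing is asked for, a point or a joint stands for the part that bears it (a point fixed in the world has none). Each returns a list of dicts, best first, with "score" (0 to 1); they miss things now and then, are a little off and sometimes report something else, mostly with a low value. They report only what shows in the picture. A call takes as long as a camera call. They do not tell look-alikes from the thing itself.
- nets.look_for(name, camera): "location" ([x, y, z] in m, in world coordinates, good to about 4 mm: the middle of the surface that is visible of it).
- nets.silhouettes(name, camera): "mask" (420x560 bool, what is visible of it).
The state is a dict: "clock": time; "joints": joint angles; "qvel": joint speeds; "tau": joint torques, N m; "tcp_pos": TCP position; "orientation": TCP orientation; "contact_force": force on the tool from outside, world axes, zero at the start; "moment": the same for the moment, N m; "grip_width": finger opening in m.
Only numpy, scipy, OpenCV 4.12 (cv2) and the standard library are available. Lean on these libraries where they do the work, as an engineer would, in place of code of your own. Each camera call takes 0.05 s, during which the arm holds its last target. There are 200 camera calls.

## Task

Rebuild the spring stack of the microscope's anti-vibration foot: take the two conical spring washers from the wooden rack and lower them (do not drop them) over the post of the arbor stand so that the cones alternate, carrying on from the fixed conical seat, which opens upward. So the first washer goes wide rim down on the seat's rim, and the second goes narrow end down on the first, its hollow opening upward; both must lie flat and be let go, and the other things on the desk stay where they are.

Things in the scene. Friction and masses are not known exactly. Their poses are not given: they have to be found in the camera images.
- arbor: Fixed arbor stand: grey base plate 100 x 100 x 12 mm with four screw heads 4 mm high near its corners; a dark steel pedestal 40 mm across (48 at its foot) up to 31 mm over the desk; on that a fixed conical seat, narrow below, opening upward; a steel post 20 mm across rises through it. Origin: centre of the plate's underside, z up
- arbor_seat (a point): centre of the plane of the conical seat's upper rim, on the post's axis, 46 mm over the desk; the seat is 56 mm across there, its rim 6 mm wide
- arbor_tip (a point): top of the post, 90 mm over the desk; the last 12 mm taper from 20 to 8 mm across
- rack: Fixed wooden rack, base 62 x 205 x 16 mm (long along its y). Two places at its y = -60 and +60 mm, each with two dowels and two thin cheeks, 44 mm wide along y, up to 46 mm over the desk. A washer stands there on edge, its axis along the rack's x, its centre 51 mm over the desk; its two sides along y are free for fingers. Origin: centre of the underside, z up
- washer_1: Steel ring like a cone with its point cut off: 62 mm across at the wide rim (a straight band 6 mm high), 36 mm at the narrow end, 16 mm high, wall 6 mm, hole 24 mm, about 90 g. Origin: on the axis at mid height; z runs from the wide rim to the narrow end, the hollow opens to -z. It starts on edge in the rack. The two washers face opposite ways, in either place; either may go on first
- washer_1_rim (a point): centre of washer_1's wide end face, at its z = -8 mm
- washer_1_hub (a point): centre of washer_1's narrow end face, at its z = +8 mm
- washer_2: Conical steel spring washer, the same as washer_1
- washer_2_rim (a point): centre of washer_2's wide end face
- washer_2_hub (a point): centre of washer_2's narrow end face
- mouse: bystander: black computer mouse, 104 x 60 x 36 mm, origin under its centre
- lens_booklet: bystander: booklet of lens tissue, 65 x 100 x 9 mm, origin under its centre
- usb_stick: bystander: black memory stick, 18 x 52 x 8 mm, origin under its centre
- blower: bystander: rubber dust blower, 51 mm across, 96 mm high, standing, origin under its centre
- coverslip_box: bystander: small white plastic box, 34 x 64 x 18 mm, origin under its centre
Mind the look-alikes: they are no part of the job. What is shaped like the washer_2 but green is not meant.

How it is judged:
By the outcome, as a careful person would: the job done as asked, in the order asked, and still so for the second after the job is handed in, with the robot touching nothing.
It also fails if it takes over 69 s, if anything falls off the work surface, if the arm or the gripper's body presses on something with over 40 N, if the wrist force passes 120 N, or if a joint passes its speed limit or range.

## Working session

There is one attempt and no reset: what is moved stays moved. The work goes in short steps, Python scripts to look and compute and a shell command to move; the robot and the scene stay as the last step left them, time stands still between calls to the robot, and variables do not carry over. Pictures are saved under pics/ and viewed, about 8 in all and at most 12, crops included, and the job is handed in when it is done.

```bash
ls; mkdir -p pics
python3 - <<'E'
from bench import r, viewer, nets
import cv2, numpy as np
o=r.get_obs(); print(o)
for c in ("scene","side"):
    p,d=viewer.grab_frame(c); cv2.imwrite(f"pics/{c}0.png",p[:,:,::-1]); 
    print(c,viewer.calibration(c))
    for n in ("washer_1","rack","arbor","blower","mouse"):
        print(n,[(np.round(x["location"],3).tolist(),round(x["score"],2)) for x in nets.look_for(n,c)])
E
```

```text
pics
{'clock': 0.0, 'joints': array([-0.10809383,  0.47782027,  0.02233578,  1.55643446, -0.01151751,
        1.10931928, -0.08309949]), 'qvel': array([-1.88713648e-04,  2.99508380e-04,  2.36663083e-03, -5.94054286e-04,
        5.89380343e-05,  1.00699919e-03, -8.41476337e-04]), 'tau': array([-5.45967814e-04, -5.96443820e+01,  1.60769675e+00, -2.81194621e+01,
        1.24063640e-02,  9.39900521e-03,  2.20753498e-05]), 'tcp_pos': array([ 6.74408189e-01, -1.13796509e-05,  2.30319296e-01]), 'orientation': array([ 1.20822669,  1.21047779, -1.21060995]), 'contact_force': array([ 0.71953905, -1.00708397,  0.16448232]), 'moment': array([-0.00330193,  0.04974745, -0.03836866]), 'grip_width': 0.08549534226598537}
scene {'mtx': array([[507.8210282 ,   0.        , 281.74776392],
       [  0.        , 507.8210282 , 198.37075296],
       [  0.        ,   0.        ,   1.        ]]), 'world_to_cam': array([[-8.44665271e-01, -5.35294405e-01, -6.92246908e-04,
         5.63642296e-01],
       [ 3.62380657e-01, -5.72767693e-01,  7.35266910e-01,
        -1.55571747e-01],
       [-3.93980760e-01,  6.208
[... 346 characters left out ...]
]
blower [([0.688, 0.286, 0.041], 0.94)]
mouse [([0.378, 0.177, 0.028], 0.69)]
side {'mtx': array([[401.2010502 ,   0.        , 285.07617001],
       [  0.        , 401.2010502 , 207.78186499],
       [  0.        ,   0.        ,   1.        ]]), 'world_to_cam': array([[-0.99738624, -0.07148963, -0.01048453,  0.54650985],
       [ 0.03995878, -0.66664253,  0.74430574,  0.06977421],
       [-0.06019957,  0.74194135,  0.66775672, -1.01625867],
       [ 0.        ,  0.        ,  0.        ,  1.        ]])}
washer_1 [([0.492, 0.407, 0.068], 0.78), ([0.478, 0.284, 0.064], 0.6)]
rack [([0.482, 0.351, 0.017], 0.9)]
arbor [([0.506, 0.021, 0.015], 0.62)]
blower []
mouse [([0.385, 0.18, 0.025], 0.66)]
```

View pics/scene0.png

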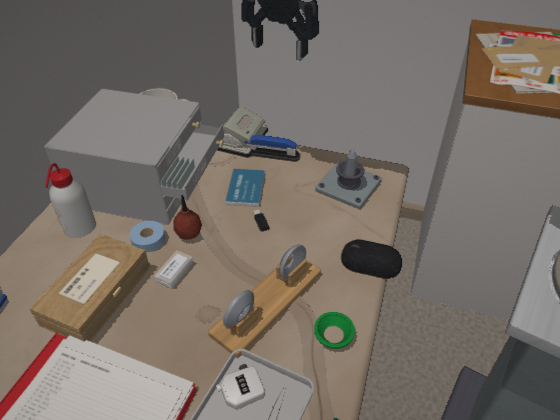

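View pics/side0.png

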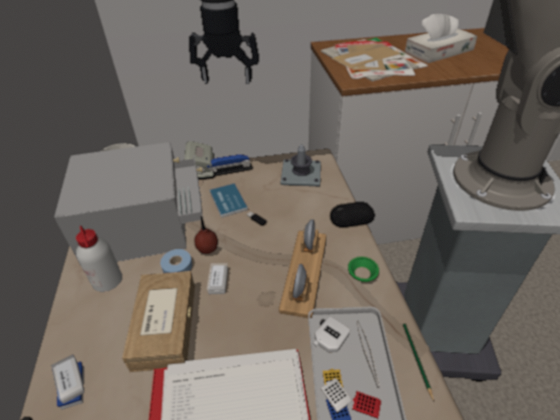

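Scene view: washers stand in the rack at about (292,262) and (239,308). Candidates that could be mistaken for them are the green ring at (335,331), the blue tape ring at (148,236) and the arbor's own seat at (349,170). I choose the two grey ones in the rack.

```bash
cat > h.py <<'E'
from bench import r, viewer, nets
import cv2, numpy as np
from scipy.spatial.transform import Rotation as Ro
def cloud(d,c):
    K,W=viewer.calibration(c)["mtx"],viewer.calibration(c)["world_to_cam"]
    v,u=np.indices(d.shape)
    P=np.stack([(u-K[0,2])/K[0,0]*d,-(v-K[1,2])/K[1,1]*d,-d],-1)
    return (P-W[:3,3])@W[:3,:3]
def proj(p,c):
    K,W=viewer.calibration(c)["mtx"],viewer.calibration(c)["world_to_cam"]
    q=W[:3,:3]@p+W[:3,3]; return K[0,0]*q[0]/-q[2]+K[0,2], K[1,1]*-q[1]/-q[2]+K[1,2]
E
python3 - <<'E'
from h import *
ims=[]
for c in ("scene","side"):
    p,d=viewer.grab_frame(c); C=cloud(d,c)
    x=C[...,0];y=C[...,1];z=C[...,2]; ok=d>0
    for s in nets.silhouettes("washer_1",c)[:4]:
        m=s["mask"]&ok; P=C[m]; v,u=np.where(m)
        print(c,"washer",round(s["score"],2),m.sum(),"px",u.mean().round(),v.mean().round(),"med",np.median(P,0).round(4),"lo",np.percentile(P,3,0).round(3),"hi",np.percentile(P,97,0).round(3),"rgb",p[m].mean(0).round())
        q=P[:,:2]-np.median(P[:,:2],0); w,V=np.linalg.eigh(np.cov(q.T)); print("  main dir",V[:,1].round(3),np.sqrt(w).round(4))
    for n in ("rack","arbor"):
        s=nets.silhouettes(n,c)[0]; m=s["mask"]&ok; P=C[m]
        lo,hi=((.008,.022) if n=="rack" else (.007,.0145))
        Q=P[(P[:,2]>lo)&(P[:,2]<hi)]
        print(c,n,s["score"],len(Q),"zmed",np.median(Q[:,2]),cv2.minAreaRect((Q[:,:2]*1000).astype(np.float32)))
        if n=="arbor":
            for a,b in((.084,.2),(.05,.08)):
                T=P[(P[:,2]>a)&(P[:,2]<b)]; print("  post",len(T),T.mean(0).round(4),T[:,2].max() if len(T) else 0)
    if c=="scene":
        ims.append(cv2.resize(p[225:345,190:370,::-1],None,fx=4.4,fy=4.4,interpolation=cv2.INTER_CUBIC))
cv2.imwrite("pics/crop1.png",ims[0])
E
```

```text
scene washer 0.83 732 px 239.0 308.0 med [0.4909 0.3951 0.0662] lo [0.482 0.364 0.016] hi [0.502 0.419 0.081] rgb [100.  99. 101.]
  main dir [-0.037  0.999] [0.0082 0.0176]
scene washer 0.68 974 px 335.0 329.0 med [0.3713 0.3157 0.0119] lo [0.342 0.296 0.   ] hi [0.396 0.353 0.018] rgb [ 31. 107.  50.]
  main dir [-0.277  0.961] [0.017  0.0177]
scene washer 0.64 577 px 291.0 260.0 med [0.4774 0.2683 0.0478] lo [0.469 0.238 0.002] hi [0.511 0.301 0.081] rgb [95. 93. 94.]
  main dir [-0.143  0.99 ] [0.0083 0.0208]
scene rack 0.58 2922 zmed 0.016097622574497848 ((484.654296875, 333.1567687988281), (209.2716522216797, 62.85755157470703), 82.7010726928711)
scene arbor 0.76 1087 zmed 0.011947691235561492 ((505.1845397949219, 7.385902404785156), (100.26187896728516, 102.26753234863281), 0.8101440072059631)
  post 34 [0.505  0.009  0.0876] 0.09174734971061989
  post 134 [0.5034 0.0128 0.0653] 0.07946371133608134
side washer 0.81 317 px 300.0 280.0 med [0.4929 0.4026 0.069 ] lo [0.482 0.338 0.018] hi [0.502 0.418 0.082] rgb [96. 93. 92.]
  main dir [0.111 0.994] [0.0052 0.0189]
side washer 0.76 262 px 309.0 233.0 med [0.4787 0.2801 0.0636] lo [0.47  0.245 0.027] hi [0.49  0.299 0.082] rgb [95. 94. 94.]
  main dir [0.161 0.987] [0.0052 0.018 ]
side washer 0.75 487 px 363.0 268.0 med [0.3702 0.3131 0.013 ] lo [0.343 0.296 0.002] hi [0.398 0.35  0.018] rgb [ 49. 104.  55.]
  main dir [-0.843 -0.538] [0.0169 0.0174]
side rack 0.69 1820 zmed 0.016858397448752456 ((485.578369140625, 332.74261474609375), (211.24244689941406, 63.077720642089844), 82.6795425415039)
side arbor 0.92 570 zmed 0.012695642614453512 ((505.60675048828125, 5.348865509033203), (100.98802947998047, 99.64080047607422), 88.64783477783203)
  post 16 [0.5056 0.009  0.0874] 0.09150193475277243
  post 76 [0.5054 0.0112 0.065 ] 0.07991695927712186
```

View pics/crop1.png

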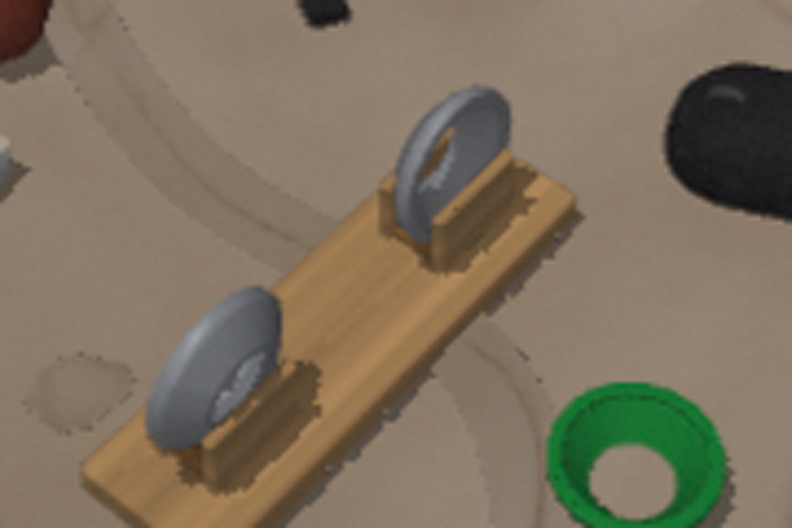

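Close crop: the near washer (crop (215,365)) shows its convex cone, with the hub toward -x. The far one (crop (455,160)) shows its hollow toward -x, with the hub toward +x. Both are plain grey steel; the green ring is excluded. I take the far one (B) first.

```bash
python3 -m pendant '[85,0,0,0,-0.18,85,0,0,0,-0.18,85,0,0,0,-0.18,85,0,0,0,-0.18,85,0,0,0,-0.18,85,0,0,0,-0.18,85,0,0,0,-0.18,85,0,0,0,-0.183,85,0,24.6,-23.5,0,85,0,24.6,-23.5,0,85,0,24.6,-23.5,0,85,0,24.6,-23.5,0,85,0,24.6,-23.5,0,85,0,24.6,-23.5,0,85,0,24.6,-23.5,0,85,0,24.6,-23.5,0,85,0,24.6,-23.5,0,85,0,24.6,-23.5,0,85,0,0,0,0,85,0,0,0,0]' 30
python3 - <<'E'
from h import *
o=r.get_obs(); R=Ro.from_rotvec(o["orientation"]).as_matrix(); print(R.round(3),o["tcp_pos"],o["joints"].round(2))
p,d=viewer.grab_frame("wrist"); cv2.imwrite("pics/w1.png",p[:,:,::-1]); C=cloud(d,"wrist"); print(d[d>0].min())
for s in nets.silhouettes("washer_1","wrist")[:3]:
    m=s["mask"]&(d>0); P=C[m]; T=P[P[:,2]>.055]; v,u=np.where(m)
    print(s["score"],m.sum(),u.mean(),v.mean(),np.percentile(T,[2,50,98],0).round(4).tolist(),p[m].mean(0).round())
E
```

```text
clock: 3.5
tcp_pos: [0.4738, 0.2733, 0.2313]
orientation: [0.1, 1.568, -0.101]
contact_force: [0.9, -0.7, -1.0]
grip_width: 0.0853
[[ 0.     0.128  0.992]
 [-0.001  0.992 -0.128]
 [-1.    -0.     0.001]] [0.47381071 0.27326895 0.23134525] [-0.29  0.3  -0.43  1.84  0.14  1.03  0.67]
0.06338726
0.85 1261 283.1268834258525 191.89611419508327 [[0.4715, 0.2433, 0.0602], [0.4791, 0.2698, 0.0764], [0.4891, 0.2974, 0.0824]] [111. 113. 116.]
0.71 1303 403.976976208749 192.03683806600154 [[0.4841, 0.3599, 0.0572], [0.4915, 0.3831, 0.0729], [0.5, 0.4113, 0.082]] [114. 116. 117.]Traceback (most recent call last):
  File "<stdin>", line 6, in <module>
    return _quantile_unchecked(
        a, q, axis, out, overwrite_input, method, keepdims, weights)
    return _ureduce(a,
                    func=_quantile_ureduce_func,
    ...<5 lines>...
                    overwrite_input=overwrite_input,
                    method=method)
    r = func(a, **kwargs)
    result = _quantile(arr,
                       quantiles=q,
    ...<2 lines>...
                       out=out,
                       weights=wgt)
    slices_having_nans = np.isnan(arr[-1, ...])
                                  ~~~^^^^^^^^^
IndexError: index -1 is out of bounds for axis 0 with size 0
```

View pics/w1.png

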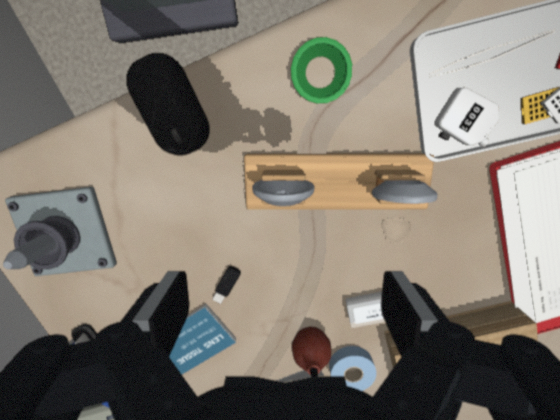

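Wrist view: B is at (283,192) and A at (405,192), with open desk between arbor and rack around (170,190). The jaws line up with the rack.

```bash
python3 -m pendant '[85,28,-2,0.5,0,85,28,0,0,0,85,28,0,0,0,85,28,0,0,0,85,28,0,0,0,85,28,0,0,0,85,20,0,0,0,85,11,0,0,0,85,0,0,0,0,85,0,0,0,0]' 30
python3 -m pendant '[55,0,0,0,0,55,0,0,0,0,55,0,0,0,0,55,0,0,0,0,55,0,0,0,0,55,0,0,0,0]' 30
```

```text
clock: 4.85
tcp_pos: [0.4742, 0.2721, 0.033]
orientation: [0.101, 1.567, -0.1]
contact_force: [0.4, -0.1, -0.1]
grip_width: 0.0849
clock: 5.6
tcp_pos: [0.4742, 0.2715, 0.0335]
orientation: [0.1, 1.567, -0.101]
contact_force: [-0.8, -2.3, 7.8]
grip_width: 0.0612
```

```bash
python3 -m pendant '[55,-10,0,0,0,55,-20,0,0,0,55,-20,0,0,0,55,-20,0,0,0,55,0,-20,10,0,55,0,-25,13,0,55,0,-25,13,0,55,0,-25,13,0,55,0,-20,12,0,55,0,0,0,0,55,0,0,0,0]'
python3 - <<'E'
from h import *
p,d=viewer.grab_frame("side");u,v=map(int,proj(r.get_obs()["tcp_pos"],"side"));a=p[v-60:v+60,u-80:u+80,::-1]
q,d=viewer.grab_frame("scene");u,v=map(int,proj(r.get_obs()["tcp_pos"],"scene"));b=q[v-60:v+60,u-80:u+80,::-1]
cv2.imwrite("pics/g1.png",cv2.resize(np.hstack([a,b]),None,fx=2.5,fy=2.5,interpolation=cv2.INTER_CUBIC))
E
```

```text
clock: 6.98
tcp_pos: [0.519, 0.1512, 0.1026]
orientation: [0.1, 1.568, -0.099]
contact_force: [-0.2, 0.3, -0.8]
grip_width: 0.0609
```

View pics/g1.png

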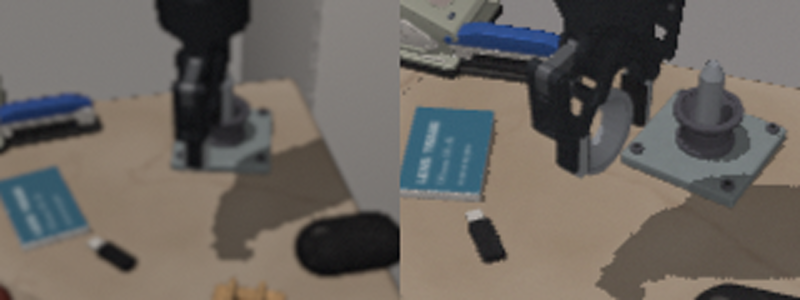

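Held on edge, the crop shows washer B upright between the fingers and clear of everything. Next I set its lower edge on the open desk and drag so it pivots in the pads (hub up).

```bash
python3 -m pendant '[55,25,0,0,0,55,25,0,0,0,55,25,0,0,0,55,10,0,0,0,55,3,0,0,0,55,0,0,0,0,55,1,0,0,0,55,1.5,0,0,0,55,0,0,0,0]' 20
python3 -m pendant '[55,0,0,-4,0,55,0.3,0,-4,0,55,1,0,-4,0,55,1.4,0,-4,0,55,2,0,-3.5,0,55,2.3,0,-3.4,0,55,2,0,-2,0,55,1.8,0,-2,0,55,0,0,0,0]' 20
python3 - <<'E'
from h import *
p,d=viewer.grab_frame("scene");u,v=map(int,proj(r.get_obs()["tcp_pos"],"scene"));b=p[v-75:v+45,u-80:u+80,::-1]
cv2.imwrite("pics/g2.png",cv2.resize(b,None,fx=4,fy=4,interpolation=cv2.INTER_CUBIC))
C=cloud(d,"scene"); t=r.get_obs()["tcp_pos"]; m=(d>0)&(abs(C[...,0]-t[0])<.05)&(abs(C[...,1]-t[1])<.06)&(C[...,2]>.004)&(C[...,2]<.06)
P=C[m]; R=Ro.from_rotvec(r.get_obs()["orientation"]).as_matrix(); L=(P-t)@R
f=L[abs(L[:,1])>.036]; print("fingers lowest above desk",np.percentile(f[:,0],99) if len(f) else 0, "tcp z",t[2])
w=L[abs(L[:,1])<.02]; print(len(w)); 
for a in np.arange(-.04,.045,.01):
    s=w[(w[:,2]>a)&(w[:,2]<a+.01)]
    if len(s): print(round(a,2),len(s),(t[2]-np.percentile(s[:,0],[5,50,95])).round(4))
E
```

```text
clock: 8.2
tcp_pos: [0.5211, 0.1502, 0.0134]
orientation: [0.101, 1.565, -0.1]
contact_force: [-0.1, -2.2, 8.5]
grip_width: 0.0606
clock: 9.32
tcp_pos: [0.4921, 0.154, 0.0018]
orientation: [0.1, 1.569, -0.1]
contact_force: [-4.6, 1.9, 7.4]
grip_width: 0.061
fingers lowest above desk -0.006999051886925343 tcp z 0.0018655159750498203
227
-0.03 49 [0.0398 0.0368 0.0336]
-0.02 99 [0.0415 0.0384 0.0343]
-0.01 59 [0.0411 0.0379 0.0346]
0.0 5 [0.0359 0.0333 0.0273]
0.01 5 [0.01   0.0068 0.0067]
0.02 10 [0.0216 0.0192 0.0143]
```

View pics/g2.png

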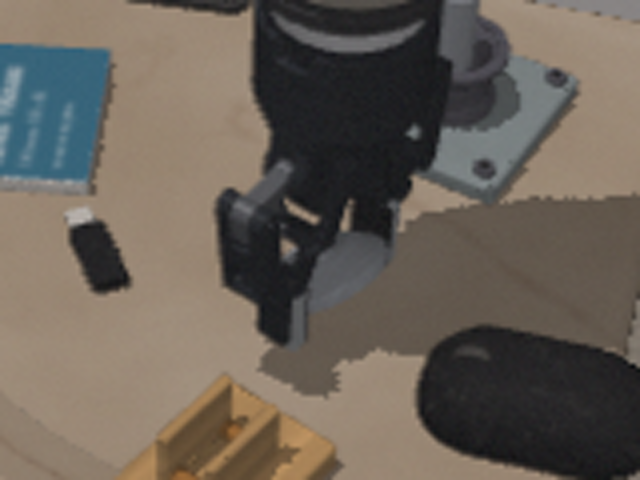

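Scene crop: the washer tilts at about (345,270), with its low side toward +x. The finger tips are about 9 mm above the desk, so I pivot it further.

```bash
python3 -m pendant '[55,2,0,-1.8,0,55,2,0,-1.5,0,55,2,0,-1.2,0,55,1.5,0,-1,0,55,0,0,0,0]' 20
python3 -m pendant '[55,-20,0,0,0,55,-30,0,0,0,55,-30,0,0,0,55,-30,0,0,0,55,-10,0,0,0,55,0,0,0,0,55,0,0,0,0]' 40
cat > tilt.py <<'E'
from h import *
import sys
o=r.get_obs();t=o["tcp_pos"];R=Ro.from_rotvec(o["orientation"]).as_matrix()
ims=[]
for c in("scene","side"):
    p,d=viewer.grab_frame(c);C=cloud(d,c);L=(C-t)@R
    m=(d>0)&(abs(L[...,1])<.026)&(abs(L[...,2])<.036)&(L[...,0]>-.055)&(L[...,0]<.02)
    S=L[m]
    print(c,m.sum())
    for a in np.arange(-.035,.035,.007):
        s=S[(S[:,2]>a)&(S[:,2]<a+.007)]
        if len(s)>2: print("  z",round(a+.0035,4),len(s),"h over tcp",(-np.percentile(s[:,0],[5,50,95])*1000).round(1))
    u,v=map(int,proj(t,c)); v=max(v,75);b=p[v-75:v+45,u-60:u+60,::-1];ims.append(cv2.resize(b,(400,400),interpolation=cv2.INTER_CUBIC))
cv2.imwrite(sys.argv[1],np.hstack(ims))
E
python3 tilt.py pics/g3.png
```

```text
clock: 10.0
tcp_pos: [0.4874, 0.1546, -0.0052]
orientation: [0.1, 1.567, -0.1]
contact_force: [-5.8, -0.4, 14.2]
grip_width: 0.0609
clock: 10.88
tcp_pos: [0.4865, 0.1538, 0.1124]
orientation: [0.1, 1.57, -0.101]
contact_force: [-0.2, 0.5, -0.2]
grip_width: 0.0602
scene 338
  z -0.0245 61 h over tcp [35.5 32.5 29.2]
  z -0.0175 97 h over tcp [36.6 33.9 26.7]
  z -0.0105 100 h over tcp [37.7 34.9 28.1]
  z -0.0035 34 h over tcp [36.8 34.4 29.7]
  z 0.0035 8 h over tcp [31.4 30.3 26.6]
  z 0.0105 21 h over tcp [24.5 19.1 12.5]
  z 0.0175 15 h over tcp [20.1  9.9  6.1]
side 155
  z -0.0245 23 h over tcp [35.8 33.  29.4]
  z -0.0175 48 h over tcp [37.2 34.5 27.9]
  z -0.0105 38 h over tcp [37.8 35.  25.7]
  z 0.0105 4 h over tcp [20.2 16.7 13.6]
  z 0.0175 18 h over tcp [21.1 15.7  9. ]
  z 0.0245 23 h over tcp [21.5 14.3  8.9]
```

View pics/g3.png

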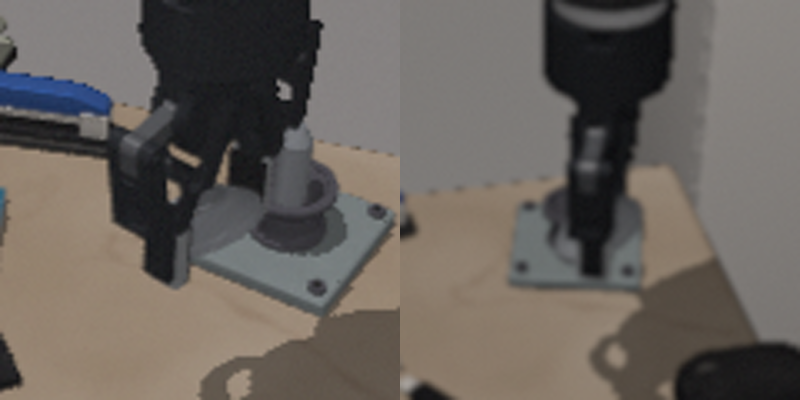

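Crops and depth agree: the washer is held about 25° from flat, hub up, with its low side at tool +z. I use the post tip to press the low side up toward level, checking the tilt after each step.

```bash
python3 -m pendant '[55,0,-20,2,0,55,0,-24,3,0,55,0,-24,3,0,55,0,-24,3,0,55,0,-24,2.6,0,55,0,-20,2,0,55,0,-8.2,0,0,55,10,0,0,0,55,10,0,0,0,55,0,0,0,0]' 25
python3 -m pendant '[55,3,0,0,0,55,3,0,0,0,55,3,0,0,0,55,3,0,0,0,55,2,0,0,0,55,0,0,0,0]' 25
python3 -m pendant '[55,-15,0,0,0,55,-15,0,0,0,55,-8,0,0,0,55,0,0,0,0,55,0,0,0,0]' 30
python3 tilt.py pics/g4.png
```

```text
clock: 12.22
tcp_pos: [0.4834, 0.0101, 0.0923]
orientation: [0.099, 1.571, -0.099]
contact_force: [-0.6, 0.3, -1.3]
grip_width: 0.0604
clock: 12.98
tcp_pos: [0.4862, 0.0093, 0.0801]
orientation: [0.101, 1.565, -0.1]
contact_force: [4.1, 0.0, 1.9]
grip_width: 0.0608
clock: 13.6
tcp_pos: [0.4839, 0.0091, 0.1172]
orientation: [0.1, 1.569, -0.101]
contact_force: [0.2, 0.5, -0.5]
grip_width: 0.0602
scene 256
  z -0.0245 56 h over tcp [34.6 31.3 27.1]
  z -0.0175 75 h over tcp [36.1 32.7 25.8]
  z -0.0105 67 h over tcp [36.8 34.2 27.3]
  z -0.0035 19 h over tcp [35.6 33.9 30.4]
  z 0.0035 12 h over tcp [32.5 28.3 20.8]
  z 0.0105 16 h over tcp [28.  18.6 12.8]
  z 0.0175 7 h over tcp [19.9 11.3  9.4]
  z 0.0245 3 h over tcp [14.4 13.6 10.5]
side 130
  z -0.0245 17 h over tcp [34.9 32.5 29. ]
  z -0.0175 37 h over tcp [36.3 33.8 26.5]
  z -0.0105 25 h over tcp [38.2 34.2 26.3]
  z 0.0105 6 h over tcp [29.9 23.  16.6]
  z 0.0175 19 h over tcp [24.4 20.6 10. ]
  z 0.0245 22 h over tcp [23.5 15.5  8.8]
```

```bash
python3 -m pendant '[55,15,0,0,0,55,15,0,0,0,55,4,0,0,0,55,3,0,0,0,55,3,0,0,0,55,3,0,0,0,55,2,0,0,0,55,0,0,0,0]' 20
python3 -m pendant '[55,-15,0,0,0,55,-15,0,0,0,55,-15,0,0,0,55,0,0,0,0,55,0,0,0,0]' 30
python3 tilt.py pics/g5.png
```

```text
clock: 14.7
tcp_pos: [0.4853, 0.0094, 0.0727]
orientation: [0.101, 1.567, -0.1]
contact_force: [4.1, 0.0, 2.8]
grip_width: 0.0603
clock: 15.32
tcp_pos: [0.4839, 0.0091, 0.1173]
orientation: [0.1, 1.569, -0.101]
contact_force: [0.4, -0.3, -2.0]
grip_width: 0.0608
scene 280
  z -0.0245 67 h over tcp [30.8 27.5 22.8]
  z -0.0175 80 h over tcp [33.  29.5 23. ]
  z -0.0105 69 h over tcp [35.1 31.8 25.2]
  z -0.0035 15 h over tcp [33.3 32.5 24.9]
  z 0.0035 17 h over tcp [31.2 24.9 14.1]
  z 0.0105 16 h over tcp [28.2 17.2 12.5]
  z 0.0175 8 h over tcp [25.9 18.5 13.1]
  z 0.0245 6 h over tcp [17.2 16.3 13. ]
side 149
  z -0.0245 24 h over tcp [31.5 28.2 24.5]
  z -0.0175 40 h over tcp [34.1 29.8 22.5]
  z -0.0105 24 h over tcp [34.7 32.  26.2]
  z 0.0105 7 h over tcp [30.4 23.3 15.2]
  z 0.0175 22 h over tcp [26.1 20.2 13. ]
  z 0.0245 24 h over tcp [26.3 19.1 12.1]
  z 0.0315 7 h over tcp [17.5 15.3 12.4]
```

View pics/g5.png

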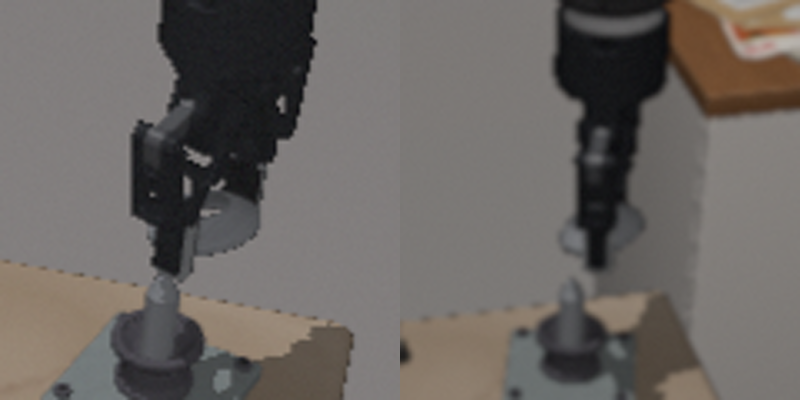

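Washer B is now about 12° from flat. One more press, then over the post.

```bash
python3 -m pendant '[55,15,0,0,0,55,15,0,0,0,55,10,0,0,0,55,4,0,0,0,55,3,0,0,0,55,2,0,0,0,55,0,0,0,0,55,-15,0,0,0,55,-15,0,0,0,55,-19,0,0,0,55,0,0,0,0,55,0,0,0,0]' 20
python3 tilt.py pics/g6.png
python3 -m pendant '[55,0,0,8,0,55,0,-0.3,8,0,55,0,0,5.8,0,55,0,0,0,0,55,10,0,0,0,55,10,0,0,0,55,10,0,0,0,55,0,0,0,0]' 20
python3 - <<'E'
from h import *
p,d=viewer.grab_frame("scene");q,d=viewer.grab_frame("side");t=r.get_obs()["tcp_pos"];I=[]
for c,i in(("scene",p),("side",q)):
    u,v=map(int,proj(t,c));v=max(v,60);I.append(cv2.resize(i[v-60:v+60,u-60:u+60,::-1],(400,400),interpolation=cv2.INTER_CUBIC))
cv2.imwrite("pics/g7.png",np.hstack(I))
E
```

```text
clock: 16.92
tcp_pos: [0.4835, 0.009, 0.1171]
orientation: [0.1, 1.57, -0.101]
contact_force: [-0.2, -1.6, -1.9]
grip_width: 0.0603
scene 281
  z -0.0315 7 h over tcp [24.  23.7 20.1]
  z -0.0245 67 h over tcp [28.4 25.2 20. ]
  z -0.0175 85 h over tcp [32.2 27.5 19.8]
  z -0.0105 68 h over tcp [33.3 30.5 23.1]
  z -0.0035 13 h over tcp [31.6 30.8 25.5]
  z 0.0035 15 h over tcp [30.8 26.6 15.9]
  z 0.0105 12 h over tcp [28.2 18.9 14.7]
  z 0.0175 9 h over tcp [28.3 21.2 14. ]
  z 0.0245 5 h over tcp [19.8 18.3 14.9]
side 152
  z -0.0245 27 h over tcp [28.7 25.8 21.5]
  z -0.0175 38 h over tcp [32.7 28.7 20.4]
  z -0.0105 27 h over tcp [33.6 29.9 21.7]
  z 0.0105 4 h over tcp [30.1 28.9 23.4]
  z 0.0175 19 h over tcp [25.6 22.6 15.3]
  z 0.0245 27 h over tcp [26.9 21.6 15.4]
  z 0.0315 10 h over tcp [21.1 19.  14.3]
clock: 18.02
tcp_pos: [0.505, 0.0061, 0.0864]
orientation: [0.1, 1.571, -0.1]
contact_force: [0.2, 0.6, -1.3]
grip_width: 0.0601
```

View pics/g7.png

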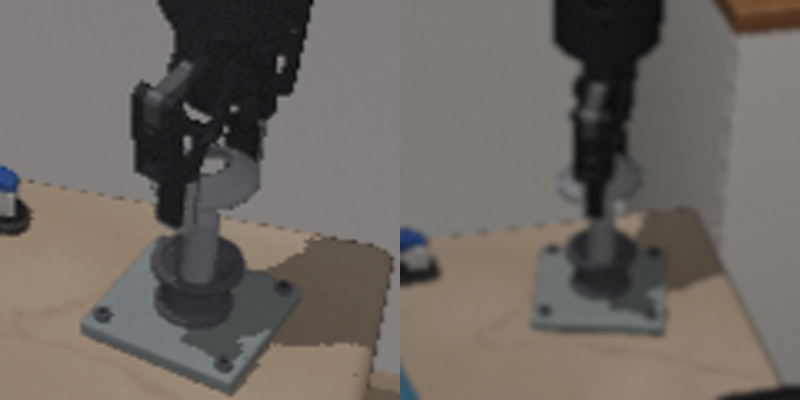

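Washer is now nearly level (~5°) and, in both views, above the post tip. Lowering, watching the force.

```bash
python3 -m pendant '[55,6,0,0,0,55,6,0,0,0,55,6,0,0,0,55,4,0,0,0,55,0,0,0,0]' 20
python3 -m pendant '[55,6,0,0,0,55,6,0,0,0,55,6,0,0,0,55,4,0,0,0,55,0,0,0,0]' 20
python3 -m pendant '[55,3,0,0,0,55,3,0,0,0,55,0,0,0,0]' 20
```

```text
clock: 18.75
tcp_pos: [0.5057, 0.0061, 0.0651]
orientation: [0.1, 1.569, -0.1]
contact_force: [0.3, 0.7, -1.8]
grip_width: 0.0605
clock: 19.38
tcp_pos: [0.5057, 0.0061, 0.0431]
orientation: [0.1, 1.569, -0.1]
contact_force: [0.2, 0.4, -0.5]
grip_width: 0.0601
clock: 19.75
tcp_pos: [0.5058, 0.0061, 0.0373]
orientation: [0.1, 1.569, -0.1]
contact_force: [-0.5, -0.5, -1.2]
grip_width: 0.0605
```

```bash
python3 -m pendant '[55,2,0,0,0,55,1.5,0,0,0,55,0,0,0,0]' 20
python3 -m pendant '[55,1,0,0,0,55,1,0,0,0,55,0,0,0,0]' 20
```

```text
clock: 20.12
tcp_pos: [0.5059, 0.0061, 0.034]
orientation: [0.1, 1.569, -0.1]
contact_force: [-0.0, -0.7, 0.4]
grip_width: 0.0605
clock: 20.5
tcp_pos: [0.5057, 0.0062, 0.032]
orientation: [0.1, 1.569, -0.1]
contact_force: [-2.2, -0.2, 2.0]
grip_width: 0.0606
```

```bash
python3 -m pendant '[55,1,0,0,0,55,1,0,0,0,55,0,0,0,0]' 20
python3 -m pendant '[55,1,0,0,0,55,0.7,0,0,0,55,0,0,0,0]' 20
```

```text
clock: 20.88
tcp_pos: [0.5057, 0.0061, 0.0311]
orientation: [0.1, 1.569, -0.101]
contact_force: [-8.6, 0.6, 18.4]
grip_width: 0.0603
clock: 21.25
tcp_pos: [0.5057, 0.0061, 0.0308]
orientation: [0.099, 1.568, -0.101]
contact_force: [-14.5, -0.5, 36.8]
grip_width: 0.0602
```

```bash
python3 -m pendant '[55,-1.7,0,0,0,66,0,0,0,0,75,0,0,0,0,85,0,0,0,0,85,0,0,0,0,85,0,0,0,0,85,-15,0,0,0,85,-25,0,0,0,85,-25,0,0,0,85,-25,0,0,0,85,-25,0,0,0,85,-25,0,0,0,85,-20,0,0,0,85,0,30,0,0,85,0,40,0,0,85,0,45,0,0,85,0,45,0,0,85,0,45,0,0,85,0,45,0,0,85,0,40,0,0]'
python3 - <<'E'
from h import *
I=[]
for c in("scene","side"):
    p,d=viewer.grab_frame(c);C=cloud(d,c)
    rr=np.hypot(C[...,0]-.5055,C[...,1]-.006)
    for a,b in((.013,.017),(.019,.027),(.027,.0315)):
        m=(d>0)&(rr>a)&(rr<b)&(C[...,2]>.035)&(C[...,2]<.1);S=C[m]
        th=np.arctan2(S[:,1]-.006,S[:,0]-.5055)
        print(c,a,b,[(int(np.degrees(k)),len(S[abs(th-k)<.4]),round(float(np.percentile(S[abs(th-k)<.4,2],80))*1000,1)) for k in np.arange(-2.8,3,.8) if (abs(th-k)<.4).sum()>3])
    u,v=map(int,proj(np.array([.5055,.006,.06]),c));I.append(cv2.resize(p[v-40:v+40,u-40:u+40,::-1],(400,400),interpolation=cv2.INTER_CUBIC))
cv2.imwrite("pics/g8.png",np.hstack(I))
o=r.get_obs();print(o["tcp_pos"],o["joints"].round(2))
p,d=viewer.grab_frame("wrist");C=cloud(d,"wrist")
for s in nets.silhouettes("washer_1","wrist")[:4]:
    m=s["mask"]&(d>0); P=C[m]; T=P[P[:,2]>.055]
    if len(T)>9: print(s["score"],m.sum(),np.percentile(T,[2,50,98],0).round(4).tolist(),p[m].mean(0).round())
E
```

```text
clock: 23.75
tcp_pos: [0.5428, 0.2955, 0.1912]
orientation: [0.1, 1.568, -0.099]
contact_force: [1.2, 0.1, 1.0]
grip_width: 0.085
scene 0.013 0.017 [(-160, 7, 64.3), (114, 7, 62.3), (160, 11, 62.4)]
scene 0.019 0.027 [(-160, 26, 58.8), (-114, 17, 57.0), (-22, 24, 61.1), (22, 28, 61.6), (68, 44, 60.8), (114, 60, 60.0), (160, 51, 58.0)]
scene 0.027 0.0315 [(-22, 8, 56.3), (22, 14, 56.8), (68, 44, 55.5), (114, 50, 54.5), (160, 23, 52.7)]
side 0.013 0.017 [(68, 5, 62.5), (114, 7, 63.6), (160, 7, 62.3)]
side 0.019 0.027 [(-160, 8, 58.3), (-114, 4, 56.4), (-68, 6, 57.3), (-22, 10, 63.6), (22, 20, 61.5), (68, 40, 60.4), (114, 34, 57.8), (160, 24, 57.5)]
side 0.027 0.0315 [(-68, 5, 49.9), (-22, 5, 58.1), (22, 19, 57.0), (68, 25, 55.0), (114, 19, 53.6), (160, 6, 52.8)]
[0.54164035 0.29973621 0.1913613 ] [-0.27  0.46 -0.45  1.71  0.23  1.02  0.65]
0.59 1496 [[0.4846, 0.3572, 0.058], [0.4926, 0.381, 0.0738], [0.501, 0.4087, 0.0817]] [118. 120. 122.]
```

View pics/g8.png

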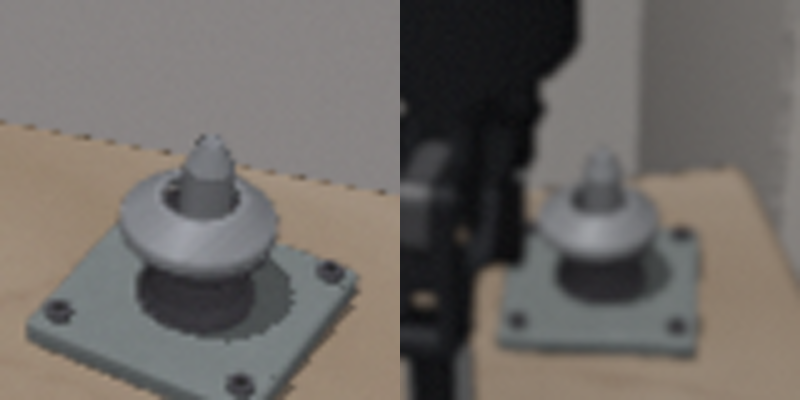

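Washer 1 (B) lies level on the seat, hub up: scene crop (200,220), hub face measured at 62–64 mm against 62 expected. Now the second one (A).

```bash
python3 -m pendant '[85,0,15,-9,0,85,0,18,-12,0,85,0,18,-12,0,85,0,18,-12,0,85,0,12,-8,0,85,0,6,-3,0,85,0,0,0,0,85,0,0,0,0,85,0,0,0,0]' 30
```

```text
clock: 25.08
tcp_pos: [0.499, 0.3863, 0.19]
orientation: [0.101, 1.568, -0.102]
contact_force: [0.5, 0.1, -1.0]
grip_width: 0.085
```

```bash
python3 -m pendant '[85,20,3.5,-2,0,85,28,0,0,0,85,28,0,0,0,85,28,0,0,0,85,28,0,0,0,85,16,0,0,0,85,9,0,0,0,85,0,0,0,0,85,0,0,0,0]' 30
python3 -m pendant '[55,0,0,0,0,55,0,0,0,0,55,0,0,0,0,55,0,0,0,0,55,0,0,0,0,55,0,0,0,0]' 30
```

```text
clock: 26.2
tcp_pos: [0.4974, 0.3914, 0.0339]
orientation: [0.101, 1.567, -0.1]
contact_force: [0.2, -0.2, -0.1]
grip_width: 0.085
clock: 26.95
tcp_pos: [0.4976, 0.3895, 0.0343]
orientation: [0.1, 1.567, -0.103]
contact_force: [-1.0, -4.7, 8.8]
grip_width: 0.061
```

```bash
python3 -m pendant '[55,-10,0,0,0,55,-20,0,0,0,55,-20,0,0,0,55,-20,0,0,0,55,0,-20,5,0,55,0,-30,7,0,55,0,-32,8,0,55,0,-35,8,0,55,0,-35,8,0,55,0,-32,8,0,55,0,-30,7,0,55,0,-20.4,4.5,0,55,0,0,0,0,55,0,0,0,0,55,0,0,0,0]'
python3 -m pendant '[55,25,0,0,0,55,25,0,0,0,55,23,0,0,0,55,10,0,0,0,55,4,0,0,0,55,2,0,0,0,55,1.5,0,0,0,55,0,0,0,0]' 20
```

```text
clock: 28.82
tcp_pos: [0.5218, 0.1524, 0.103]
orientation: [0.1, 1.569, -0.099]
contact_force: [0.5, -0.6, 0.2]
grip_width: 0.0608
clock: 29.82
tcp_pos: [0.5236, 0.1517, 0.0143]
orientation: [0.101, 1.565, -0.1]
contact_force: [-1.9, -1.5, 7.6]
grip_width: 0.0611
```

```bash
python3 -m pendant '[55,0,0,-4,0,55,0.3,0,-4,0,55,1,0,-4,0,55,1.4,0,-4,0,55,2,0,-3.5,0,55,2.3,0,-3.4,0,55,1.5,0,-1.8,0,55,1.2,0,-1.5,0,55,0,0,0,0]' 20
python3 -m pendant '[55,1,0,-2.8,0,55,0.9,0,-1.8,0,55,1,0,-1.5,0,55,1.2,0,-1.5,0,55,1.3,0,-1.5,0,55,1.4,0,-1.3,0,55,1.4,0,-1.3,0,55,0,0,0,0]' 20
python3 -m pendant '[55,-20,0,0,0,55,-30,0,0,0,55,-30,0,0,0,55,-30,0,0,0,55,-10,0,0,0,55,0,0,0,0,55,0,0,0,0]' 40
python3 tilt.py pics/g9.png
```

```text
clock: 30.95
tcp_pos: [0.496, 0.1548, 0.0031]
orientation: [0.1, 1.568, -0.1]
contact_force: [0.0, -0.4, 8.0]
grip_width: 0.0608
clock: 31.95
tcp_pos: [0.4853, 0.1561, -0.0047]
orientation: [0.1, 1.567, -0.101]
contact_force: [2.4, -0.9, 10.8]
grip_width: 0.0606
clock: 32.83
tcp_pos: [0.4833, 0.1557, 0.1132]
orientation: [0.099, 1.571, -0.101]
contact_force: [-0.0, 0.2, -0.7]
grip_width: 0.0603
scene 368
  z -0.0315 41 h over tcp [25.8 23.8 19.2]
  z -0.0245 60 h over tcp [25.4 23.6 19. ]
  z -0.0175 55 h over tcp [23.8 20.6 10.3]
  z -0.0105 40 h over tcp [22.3 15.5  7.1]
  z -0.0035 40 h over tcp [18.5 11.2  6.1]
  z 0.0035 43 h over tcp [16.7 10.9  4.3]
  z 0.0105 67 h over tcp [18.5 10.3  4.6]
  z 0.0175 15 h over tcp [18.1 13.1  7. ]
  z 0.0245 7 h over tcp [17.2 16.6 14.9]
side 183
  z -0.0315 10 h over tcp [26.4 25.1 21.6]
  z -0.0245 38 h over tcp [26.5 23.8 19.2]
  z -0.0175 49 h over tcp [24.8 19.3 11.2]
  z -0.0105 32 h over tcp [23.7 15.3  9.1]
  z 0.0175 18 h over tcp [19.1 15.8  7.4]
  z 0.0245 29 h over tcp [18.1 16.6 13. ]
  z 0.0315 4 h over tcp [17.2 16.9 16.1]
```

View pics/g9.png

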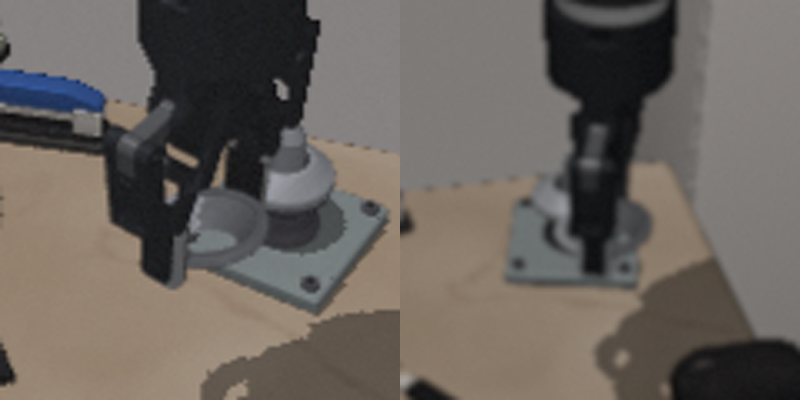

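Washer A is held hollow up, about 8° from flat (crop (225,225)). Now over the post.

```bash
python3 -m pendant '[55,0,-16,5,0,55,0,-22,6,0,55,0,-24,7,0,55,0,-24,7,0,55,0,-24,7,0,55,0,-20,6,0,55,0,-15.5,4.2,0,55,0,0,0,0,55,0,0,0,0,55,0,0,0,0]' 20
python3 - <<'E'
from h import *
t=r.get_obs()["tcp_pos"];print(t);I=[]
for c in("scene","side"):
    p,d=viewer.grab_frame(c)
    u,v=map(int,proj(t,c));v=max(v,60);I.append(cv2.resize(p[v-60:v+60,u-60:u+60,::-1],(400,400),interpolation=cv2.INTER_CUBIC))
cv2.imwrite("pics/g10.png",np.hstack(I))
E
```

```text
clock: 34.17
tcp_pos: [0.5077, 0.0075, 0.1146]
orientation: [0.099, 1.569, -0.099]
contact_force: [0.5, 0.6, -1.2]
grip_width: 0.0604
[0.50765658 0.00752557 0.11461094]
```

View pics/g10.png

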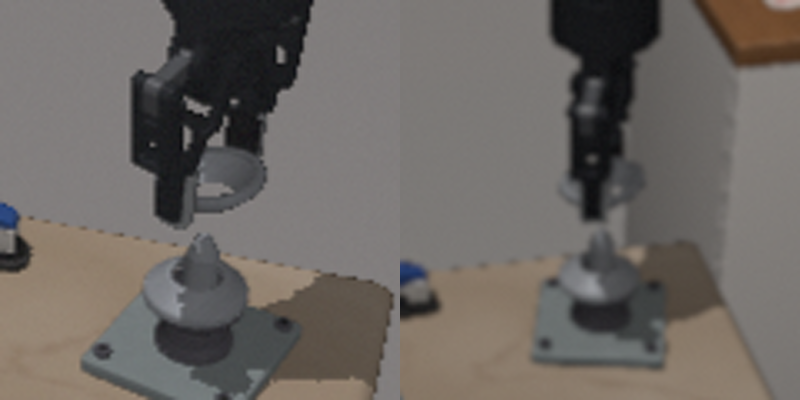

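Washer 2 is above the post tip in both views, hollow up. Lowering in steps.

```bash
python3 -m pendant '[55,8,-1.4,-0.5,0,55,8,0,0,0,55,6,0,0,0,55,5,0,0,0,55,5,0,0,0,55,4,0,0,0,55,0,0,0,0]' 20
python3 -m pendant '[55,3,0,0,0,55,3,0,0,0,55,3,0,0,0,55,0,0,0,0]' 20
python3 -m pendant '[55,2,0,0,0,55,2,0,0,0,55,1,0,0,0,55,0,0,0,0]' 20
```

```text
clock: 35.15
tcp_pos: [0.5069, 0.0051, 0.0783]
orientation: [0.1, 1.569, -0.1]
contact_force: [-0.4, -0.1, -1.5]
grip_width: 0.0601
clock: 35.65
tcp_pos: [0.5069, 0.0051, 0.0693]
orientation: [0.1, 1.569, -0.1]
contact_force: [-0.3, -0.6, -1.0]
grip_width: 0.06
clock: 36.15
tcp_pos: [0.5071, 0.0052, 0.0645]
orientation: [0.1, 1.569, -0.1]
contact_force: [-0.0, -0.1, -1.3]
grip_width: 0.0602
```

```bash
python3 -m pendant '[55,2,0,0,0,55,1.5,0,0,0,55,0,0,0,0]' 20
python3 -m pendant '[55,1,0,0,0,55,1,0,0,0,55,0,0,0,0]' 20
python3 -m pendant '[55,1,0,0,0,55,0.7,0,0,0,55,0,0,0,0]' 20
```

```text
clock: 36.52
tcp_pos: [0.507, 0.0052, 0.0609]
orientation: [0.1, 1.569, -0.1]
contact_force: [-0.2, -0.9, -1.5]
grip_width: 0.0603
clock: 36.9
tcp_pos: [0.5071, 0.0051, 0.059]
orientation: [0.1, 1.569, -0.1]
contact_force: [-0.2, -0.9, -0.7]
grip_width: 0.0604
clock: 37.28
tcp_pos: [0.5071, 0.0052, 0.0578]
orientation: [0.1, 1.568, -0.1]
contact_force: [-2.4, 0.6, 4.6]
grip_width: 0.0607
```

Contact at 58 mm, as predicted. A little more to level it, then I release.

```bash
python3 -m pendant '[55,1,0,0,0,55,1,0,0,0,55,0,0,0,0]' 20
```

```text
clock: 37.65
tcp_pos: [0.5069, 0.0053, 0.0568]
orientation: [0.1, 1.569, -0.101]
contact_force: [-7.5, 0.5, 19.1]
grip_width: 0.0602
```

```bash
python3 -m pendant '[55,0.5,0,0,0,55,0,0,0,0]' 20
python3 -m pendant '[55,-1.2,0,0,0,66,0,0,0,0,75,0,0,0,0,85,0,0,0,0,85,0,0,0,0,85,0,0,0,0,85,-15,0,0,0,85,-25,0,0,0,85,-25,0,0,0,85,-25,0,0,0,85,-25,0,0,0,85,-15,0,0,0,85,0,30,0,0,85,0,40,0,0,85,0,40,0,0,85,0,30,0,0,85,0,20,0,0,85,0,0,0,0]'
python3 - <<'E'
from h import *
I=[]
for c in("scene","side"):
    p,d=viewer.grab_frame(c);C=cloud(d,c)
    rr=np.hypot(C[...,0]-.507,C[...,1]-.006)
    m=(d>0)&(rr>.024)&(rr<.031)&(C[...,2]>.066)&(C[...,2]<.1);S=C[m]
    print(c,len(S),"z pct",np.percentile(S[:,2],[50,80,95]).round(4)); T=S[S[:,2]>.074]
    A=np.c_[T[:,:2]-[.507,.006],np.ones(len(T))];k=np.linalg.lstsq(A,T[:,2],rcond=None)[0];print("plane tilt deg",np.degrees(k[:2]).round(1),"z0",k[2].round(4),"extent",np.percentile(T,[1,99],0).round(4).tolist())
    u,v=map(int,proj(np.array([.5055,.006,.06]),c));I.append(cv2.resize(p[v-40:v+40,u-40:u+40,::-1],(400,400),interpolation=cv2.INTER_CUBIC))
    for n in("mouse","lens_booklet","usb_stick","blower","coverslip_box"):
        s=nets.look_for(n,c); print("  ",n,[(np.round(x["location"],3).tolist(),round(x["score"],2)) for x in s[:1]])
cv2.imwrite("pics/g11.png",np.hstack(I))
E
```

```text
clock: 37.9
tcp_pos: [0.5069, 0.0053, 0.0566]
orientation: [0.1, 1.569, -0.101]
contact_force: [-8.1, 0.9, 22.7]
grip_width: 0.0601
clock: 40.15
tcp_pos: [0.5273, 0.1651, 0.1862]
orientation: [0.099, 1.569, -0.098]
contact_force: [-0.0, -1.0, 0.1]
grip_width: 0.0848
scene 208 z pct [0.0766 0.0778 0.0791]
plane tilt deg [1. 0.] z0 0.0771 extent [[0.477, -0.0237, 0.0741], [0.5334, 0.0363, 0.0797]]
   mouse [([0.378, 0.178, 0.025], 0.85)]
   lens_booklet [([0.675, 0.128, 0.012], 0.77)]
   usb_stick [([0.593, 0.189, 0.011], 0.5)]
   blower [([0.685, 0.286, 0.042], 0.83)]
   coverslip_box [([0.65, 0.366, 0.016], 0.61)]
side 150 z pct [0.0769 0.0787 0.0799]
plane tilt deg [1.8 0.5] z0 0.0776 extent [[0.4777, -0.0232, 0.0741], [0.5325, 0.035, 0.0807]]
   mouse [([0.384, 0.181, 0.028], 0.86)]
   lens_booklet [([0.675, 0.135, 0.01], 0.57)]
   usb_stick []
   blower [([0.687, 0.293, 0.035], 0.78)]
   coverslip_box [([0.654, 0.372, 0.017], 0.58)]
```

Rim plane measured at 77–78 mm (expected 78), tilt 1–2° within noise, centred on the post. Handing in.

```bash
python3 -c "
from bench import r
print(r.hand_in())"
```

```text
the job is handed in; nothing more can be done
None
```

Both steel washers are on the arbor post as asked, and the job was handed in at about 40 s on the robot clock. I picked up each washer on edge. I turned it toward flat in the gripper by dragging its lower edge on the bare desk, and levelled the first one further against the post tip. Then I lowered it over the post until it touched, and let it go.

- **First washer:** it lies wide rim down on the seat. Its hub face measured 62–64 mm over the desk (62 expected), and it looked level in both views.
- **Second washer:** it lies narrow end down on the first, hollow up. Its rim plane measured 77–78 mm (78 expected), with a fitted tilt of 1–2°, which is about the noise. It is centred on the post within about 2 mm.
- **Forces:** the highest wrist force I read was about 40 N, while seating the first washer.
- **Bystanders:** the mouse and blower match their positions at the start. The booklet, memory stick and coverslip box were only located at the end, so I have no start reading for them. The stick did not show in the side camera. The arm never worked near any of these five.

**Not checked:** I could not view the last picture because the 12-picture limit was reached, so the final check of the second washer rests on depth measurements alone.

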